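Open a relining jig: retaining arm aside, top plate straight off its pins

ROBOT

A 7-joint arm with a two-finger parallel gripper is mounted at the origin on a cart in front of the work surface, level with it; the furniture and walls round the work are solid. World frame = base frame: x ahead of the robot, y to its left, z up, the work surface at z = 0. Lengths are in mm, angles in degrees, forces in N, time in s.
With the tool pointing down it reaches from about 425 to 950 mm from the base axis. Payload 4.7 kg.
Tool frame: the origin (TCP) lies on the centre line of the jaws, within the pads' length; the fingertips stand 8 mm ahead of it and the grasp point (between the pads) lies 11 mm behind it (robot.tips_ahead is the distance from the TCP to the fingertips, in mm); z points along the fingers, y is the line along which they close (so a half turn about z gives the same grasp; the last joint's range is limited). The gripper opens to 85 mm and grips with 20 to 120 N. Pads are 22 mm wide; open, the fingers measure 114 mm over their backs; the gripper's body (76 mm by 85 mm) begins 54 mm behind the grasp point. The pads swing forward as they close: fully open they stand 13 mm farther back than shut.
Start: joints at [-68.577, 26.849, -2.785, 87.806, 1.381, 65.374, -4.715], TCP at [264.559, 621.015, 205.435] pointing down, gripper open.
Joint ranges: [-148.3, 148.3], [-19.14, 114.17], [-79.39, 73.82], [5.75, 140.21], [-59.74, 239.74], [12.07, 113.84], [-152.46, 152.46]. Speed limits (degrees/s): [147.25, 147.25, 180, 180, 180, 180, 180].

INTERFACE

Orientations are given as [roll, pitch, yaw] about the fixed x, y, z axes, in that order (R = Rz(yaw) Ry(pitch) Rx(roll)).
In Python, from workcell import robot, cams gives the robot as it stands.
- The arm moves only by the tool drive_tool, never from a script. Its argument "steps" is a list of rows, each an object of numbers: "wx", "wy", "wz": the turn, a rotation vector about the tool's x, y, z in degrees; "dx", "dy", "dz": the shift along the tool's x, y, z in m; "jaw": the finger opening in m, from 0 to 0.0854. In form: [{"wx": .., "wy": .., "wz": .., "dx": .., "dy": .., "dz": .., "jaw": ..}, ...]. A call has exactly 10 rows; each row shifts and turns the commanded pose from where the row before left it, along the tool's axes as they then stand; what a row does not reach is not made up. A row lasts 1/12 s, in which the tool goes at most 41.7 mm and 7.16 degrees, less where a joint would pass 70% of its speed; a pose out of reach is approached as far as the arm can. A call with a gripper value outside its range is refused whole. The fingers move at their own pace and stop on an object; "newtons" is the grip in N (left out, the last holds). Time passes only in rows, so rows that do not move let the fingers close, or fill a call up. It gives the time, the measured TCP pose, the force, the opening and the grip force at its end, in the units of the state.
- robot.read_state(): the state, without advancing time (a new reading comes with each control period).
- cams.capture(name): name is "scene" or "top" or "wrist"; returns a dict with "image" (420x560x3 uint8, blue, green, red), "K" (3x3 intrinsics, pixels), "world_from_camera" (4x4, takes a point from camera to world coordinates); the wrist camera has in their place "T_tool_cam" (4x4, takes a point from camera to tool coordinates, whose origin is the TCP and whose axes are the flange's). Camera axes: x right, y up, looking along -z (the intrinsics and any distortion apply to the point x, -y, -z); pixel columns grow to the right and rows downward; lengths in mm; the calibration is good to about 2 mm. A picture is of the moment at which its call begins: read the wrist's pose just before it. There is no depth.
- robot.hand_in(): hands the job in; it is judged then, once.
The state is a dict: "time": time; "qpos": joint angles; "joint_velocities": joint speeds; "tau": joint torques, N m; "eef_pos": TCP position; "ee_rot": TCP orientation; "wrist_force": force on the tool from outside, world axes, zero at the start; "ft_torque": the same for the moment, N m; "opening": finger opening in mm; "gripper_force": force on a finger pad.
Only numpy, scipy, OpenCV 4.12 (cv2) and the standard library are available. Lean on these libraries where they do the work, as an engineer would, in place of code of your own. Each camera call takes 0.05 s, during which the arm holds its last target. There are 200 camera calls.

TASK

Open the relining jig: swing its retaining arm (red knob) outward, away from you, a quarter turn, so that it stays lying parallel to the side of the top plate and clear of it. Then take the top plate by its black grip, draw it straight up off the three guide pins without cocking it or dragging the jig about, and lay it flat, right way up, in the middle of the blue-green mat; put it down, do not drop it. Leave the bottle, the powder pot and the pouch alone.

Things in the scene. Friction and masses are not known exactly. Their poses are not given: they have to be found in the camera images.
- jig: Relining jig, loose on the worktop, 1.8 kg: grey base 112 (x) x 144 (y) mm, origin at the centre of its underside, z up. Three 10 mm steel guide pins at (-28,-51), (28,-51), (0,23) mm, each with a 15 mm collar up to z = 60 on which the top plate rests, and a tapered tip at z = 104. A yellow jaw cast is fixed to it under the plate. Yaw within 0.35 rad of the world axes.
- jig_seat (a point): The point of the jig, (0, -14, 48) mm in its frame, where the plate's origin lies while the plate is fully seated. The jig's axes.
- retainer_hinge (a point): On the axis of the steel pillar (16 mm diameter) that carries the retaining arm: (0, 58, 110) mm in the jig's frame, level with the arm's underside; the hinge axis is vertical. Axes as the jig's.
- retainer (a joint): Angle of the dark steel retaining arm, rad. At 0 (start: within 0.1 of it) the arm points along the jig's -y over the plate's grip and locks the plate in. It grows as the free end swings to the jig's +x, away from the robot (anticlockwise from above); 1.57 is the quarter turn. No spring or detent: 0.08 N m of friction keeps it where released. Stops at -0.25 and 2.5.
- retainer_knob (a point): Grasp point in the red upright knob on the arm's free end, 72 mm from the hinge axis: 18 mm diameter, from 117 to 147 mm above the worktop, this point at 138 mm. The arm below it is 17 mm wide and 8 mm thick (110 to 118 mm). Its axes turn with the arm.
- plate: Top plate of the jig, loose, about 0.45 kg: aluminium 90 (x) x 96 (y) mm, z = 12 to 26 mm, three bushed holes with 1.6 mm play on the pins; a white plaster block 58 x 44 x 12 mm under its middle; a black grip bar on top. Origin at the centre of the plaster block's underside, z up; axes as the jig's while seated. It must rise 44 mm from its seat to clear the pin tips.
- plate_grip (a point): Grasp point on the plate's grip bar, 46 mm above the plate's origin, over its centre of mass. The bar is 16 mm thick (along the plate's x), 60 mm long (along y), from z = 26 to 60 mm of the plate; close the fingers along the plate's x.
- mat: Blue-green silicone mat fixed to the worktop, 140 x 140 x 3 mm; origin at the centre of its underside, so its top is 3 mm above the origin.
- bottle: Cream-white bottle with black cap, 44 mm diameter, 100 mm tall, standing behind the work; origin at the centre of its underside. Leave alone.
- pot: Clear powder pot with cream lid, 74 mm diameter, 78 mm tall, standing behind the work; origin at the centre of its underside. Leave alone.
- pouch: White stand-up pouch, 66 x 111 x 150 mm tall, standing behind the work; origin at the centre of its underside. Leave alone.

How it is judged:
By the outcome, as a careful person would: the job done as asked, in the order asked, and still so for the second after the job is handed in, with the robot touching nothing.
It also fails if it takes over 51 s, if anything falls off the work surface, if the arm or the gripper's body presses on something with over 40 N, if the wrist force passes 120 N, or if a joint passes its speed limit or range.

## Working session

There is one attempt and no reset: what is moved stays moved. The work goes in short steps, Python scripts to look and compute and a tool call to move; the robot and the scene stay as the last step left them, time stands still between calls to the robot, and variables do not carry over. Pictures are saved under pics/ and viewed, at most 10 in all, crops included, and the job is handed in when it is done.

Besides the shell and the picture viewer there is one more tool, called after "Emit:" as name([rows], argument=value, ...), one row to a line, values as JSON. drive_tool: Moves the arm, as the interface text tells. Its arguments: {"type":"object","properties":{"steps":{"type":"array"},"newtons":{"type":"number"}},"required":["steps"]}

```bash
mkdir -p pics; ls; python3 - <<'E'
from workcell import robot,cams
import cv2,numpy as np
np.set_printoptions(precision=4,suppress=True)
s=robot.read_state();print(s['eef_pos'],s['ee_rot'],s['opening'],s['time'])
a=[]
for n in('scene','top'):
    c=cams.capture(n);cv2.imwrite(f'pics/{n}0.png',c['image']);np.savez(f'pics/{n}0.npz',**{k:v for k,v in c.items() if v is not None});print(n,c.keys(),c['K'],c['world_from_camera'])
    a.append(c['image'])
cv2.imwrite('pics/both.png',np.hstack([cv2.resize(i,None,fx=.71,fy=.71) for i in a]))
E
```

```text
pics
[264.3139 620.3968 204.3433] [-179.8872    0.0045  156.9257] 85.27792457461086 0.0
scene dict_keys(['image', 'K', 'world_from_camera']) [[383.1444   0.     275.4971]
 [  0.     383.1444 208.704 ]
 [  0.       0.       1.    ]] [[   0.9021    0.3074   -0.303   351.905 ]
 [  -0.4314    0.6632   -0.6116 -588.2782]
 [   0.013     0.6825    0.7308  725.5138]
 [   0.        0.        0.        1.    ]]
top dict_keys(['image', 'K', 'world_from_camera']) [[421.0639   0.     278.0201]
 [  0.     421.0639 208.7934]
 [  0.       0.       1.    ]] [[  0.0372   0.9779  -0.2056 440.2288]
 [ -0.9993   0.0373  -0.0035 -72.0578]
 [  0.0043   0.2056   0.9786 933.8719]
 [  0.       0.       0.       1.    ]]
```

View pics/top0.png

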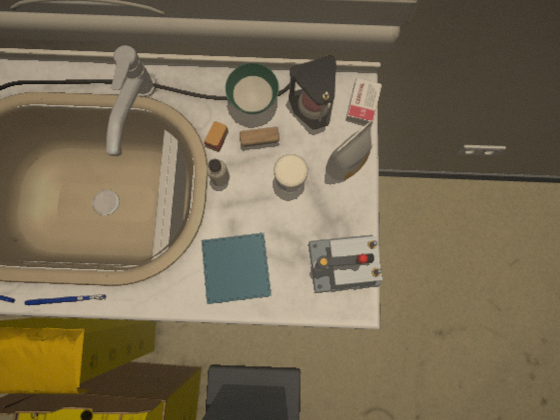

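View pics/scene0.png

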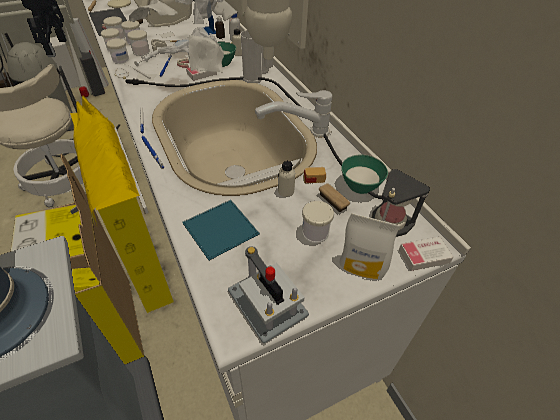

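The top view shows the mat at (236,268), the jig at (345,265), the red knob at (364,259) and the orange-capped pillar at (323,262). The scene view has the knob at (270,272).

```bash
cat > h.py <<'E'
import numpy as np,cv2
np.set_printoptions(precision=2,suppress=True)
def ray(c,uv,T=None):
    T=c['world_from_camera'] if T is None else T
    K=c['K'];d=np.array([(uv[0]-K[0,2])/K[0,0],-(uv[1]-K[1,2])/K[1,1],-1.])
    return T[:3,3],T[:3,:3]@d
def plane(c,uv,z,T=None):
    o,d=ray(c,uv,T);return (o+d*(z-o[2])/d[2])
def tri(r):
    A=0;b=0
    for o,d in r:
        d=d/np.linalg.norm(d);P=np.eye(3)-np.outer(d,d);A=A+P;b=b+P@o
    return np.linalg.solve(A,b)
def comp(m,lo=20):
    n,l,s,c=cv2.connectedComponentsWithStats(m.astype(np.uint8))
    return sorted([(s[i,4],*s[i,:4],*c[i]) for i in range(1,n) if s[i,4]>=lo],reverse=True)
E
python3 - <<'E'
from h import *
C={n:dict(np.load(f'pics/{n}0.npz')) for n in('scene','top')}
for n,c in C.items():
    hsv=cv2.cvtColor(c['image'],cv2.COLOR_BGR2HSV);h,s,v=cv2.split(hsv)
    print(n,'red');[print(np.array(k)) for k in comp(((h<6)|(h>174))&(s>170)&(v>110),15)[:6]]
    print('or');[print(np.array(k)) for k in comp((h>10)&(h<25)&(s>130)&(v>110),10)[:8]]
    m=((h>85)&(h<105)&(s>80)).astype(np.uint8)
    cs,_=cv2.findContours(m,0,2);k=max(cs,key=cv2.contourArea);(cx,cy),_,_=cv2.minAreaRect(k)
    q=cv2.approxPolyDP(cv2.convexHull(k),6,True)[:,0];print('mat',len(q))
    p=np.array([plane(c,x,3) for x in q]);print(p,p.mean(0))
t=C['top']['image'][215:310,290:400];s=C['scene']['image'][235:345,215:320]
cv2.imwrite('pics/crop.png',np.hstack([cv2.resize(t,(440,380)),cv2.resize(s,(360,380))]))
E
```

```text
scene red
[ 60.   266.   267.     9.     8.   269.97 270.4 ]
or
[3721.     70.     96.     70.    117.    100.38  157.64]
[186.   363.   261.    21.    15.   372.89 267.39]
[150.   305.   167.    21.     9.   314.91 171.25]
[ 34.   248.   247.     7.     6.   250.82 249.65]
[ 27.   361.   274.    17.     5.   369.3  276.59]
[ 16.   266.   309.     8.     7.   270.38 313.  ]
[ 12.   292.   295.     7.     6.   295.42 298.33]
mat 4
[[556.4   95.03   3.  ]
 [577.93 -38.66   3.  ]
 [443.04 -60.81   3.  ]
 [423.04  72.41   3.  ]] [500.1   16.99   3.  ]
top red
[ 48.   359.   255.     8.     8.   362.83 258.06]
or
[5078.      0.    327.     85.     66.     40.88  360.09]
[309.   205.   122.    21.    24.   215.47 133.72]
[ 96.    93.   412.    40.     8.   114.56 413.47]
[ 39.   320.   258.     7.     7.   323.1  261.28]
[ 32.    63.   407.    22.     3.    73.09 408.38]
[ 15.    18.   412.     6.     8.    19.8  414.33]
[ 13.    23.   328.     7.     2.    25.77 328.46]Traceback (most recent call last):
  File "<stdin>", line 8, in <module>
ValueError: max() iterable argument is empty
```

```bash
python3 - <<'E'
from h import *
C={n:dict(np.load(f'pics/{n}0.npz')) for n in('scene','top')}
a,b=C['scene'],C['top']
k=tri([ray(a,(269.97,270.4)),ray(b,(362.83,258.06))]);h=tri([ray(a,(250.82,249.65)),ray(b,(323.1,261.28))])
print('knob',k,'hinge',h,np.hypot(*(k-h)[:2]),np.degrees(np.arctan2((k-h)[0],-(k-h)[1])))
im=b['image'];print(im[268,236],im[290,220])
hsv=cv2.cvtColor(im,cv2.COLOR_BGR2HSV)
H,S,V=map(int,hsv[268,236]);d=cv2.inRange(hsv,(H-8,max(S-50,40),V-40),(H+8,255,V+40))
d[:220]=0;d[310:]=0;d[:,:190]=0;d[:,285:]=0
cs,_=cv2.findContours(d,0,2);q=max(cs,key=cv2.contourArea);p=np.array([plane(b,x,3) for x in cv2.boxPoints(cv2.minAreaRect(q))]);print(p,p.mean(0))
t=b['image'][215:310,290:400];s=a['image'][235:345,215:320]
cv2.imwrite('pics/crop.png',np.hstack([cv2.resize(t,(440,380)),cv2.resize(s,(360,380))]))
E
```

```text
knob [ 518.89 -232.38  140.07] hinge [ 511.55 -159.88  119.31] 72.87450977193924 5.7839523223735405
[105 107  86] [104 106  86]
[[556.35 101.65   3.  ]
 [578.46 -36.67   3.  ]
 [443.38 -58.88   3.  ]
 [422.49  75.46   3.  ]] [500.17  20.39   3.  ]
```

View pics/crop.png

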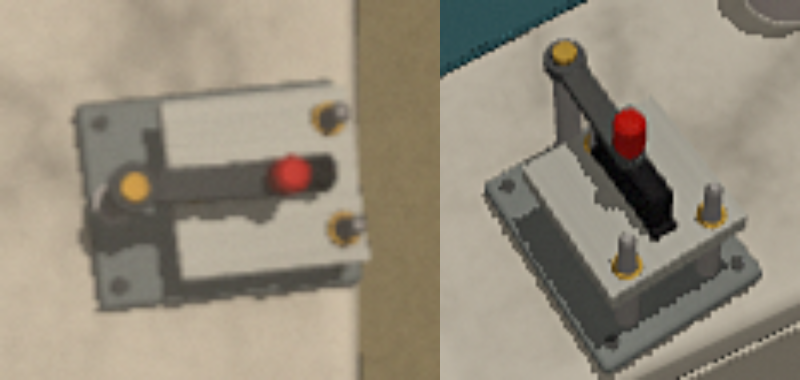

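The crop shows the pin tips at (333,112) and (350,224) on the left (top view), and at (713,188) and (627,238) on the right (scene view).

```bash
python3 - <<'E'
from h import *
C={n:dict(np.load(f'pics/{n}0.npz')) for n in('scene','top')}
a,b=C['scene'],C['top']
T=lambda x,y:(290+x/4-.5,215+y/4-.5)
S=lambda x,y:(215+(x-440)/3.4286-.5,235+y/3.4545-.5)
P=[]
for t,s in(((333,112),(713,188)),((350,224),(627,238))):
    p=tri([ray(a,S(*s)),ray(b,T(*t))]);P.append(p);print(p,plane(a,S(*s),102),plane(b,T(*t),102))
d=(P[0]-P[1]);print('yaw pins',np.degrees(np.arctan2(d[1],d[0])),np.hypot(*d[:2]))
h=np.array([511.55,-159.88]);m=(P[0]+P[1])[:2]/2-h;print('yaw axis',np.degrees(np.arctan2(m[0],-m[1])),np.hypot(*m),'exp109')
q=[plane(b,T(*x),74)[:2] for x in((160,100),(330,82),(368,258),(182,278))];print(np.array(q),np.mean(q,0))
for i,j in((3,0),(2,1)):e=q[j]-q[i];print(np.degrees(np.arctan2(e[1],e[0])),np.hypot(*e))
for i,j in((0,1),(3,2)):e=q[j]-q[i];print(np.degrees(np.arctan2(e[0],-e[1])),np.hypot(*e))
E
```

```text
[ 555.44 -261.65   94.56] [ 553.68 -265.6   102.  ] [ 553.8 -259.8  102. ]
[ 499.86 -269.37   95.11] [ 498.73 -272.93  102.  ] [ 498.89 -267.63  102.  ]
yaw pins 7.905281276372514 56.10991779503868
yaw axis 8.6662169593652 106.85234208187812 exp109
[[ 560.46 -177.21]
 [ 573.12 -264.71]
 [ 484.18 -283.11]
 [ 470.73 -189.36]] [ 522.12 -228.6 ]
7.7140094101508145 90.55136656967112
11.688406790021618 90.82015035857872
8.228460662580135 88.40865414912162
8.16379166134166 94.70281712386743
```

```bash
cat >> h.py <<'E'
def R(y,roll=180):
    from scipy.spatial.transform import Rotation as Ro
    return Ro.from_euler('xyz',[roll,0,y],degrees=True).as_matrix()
def rows(p0,y0,pts):
    """pts: list of (xyz,yaw) per row; prints tool-frame shifts (m) and wz"""
    p=np.array(p0,float);y=y0
    for q,yy in pts:
        d=R(y).T@(np.array(q,float)-p)/1000
        print(f'wz {y-yy:.2f} dx {d[0]:.4f} dy {d[1]:.4f} dz {d[2]:.4f}');p=np.array(q,float);y=yy
def lin(p0,y0,p1,y1,n):
    p0=np.array(p0,float);p1=np.array(p1,float)
    return [(p0+(p1-p0)*i/n,y0+(y1-y0)*i/n) for i in range(1,n+1)]
E
python3 - <<'E'
from h import *
a=[264.5,621,205.4];b=[450,270,240];c=[518,-130,240]
rows(a,157,lin(a,157,b,127,10));print();rows(b,127,lin(b,127,c,96,10))
E
```

```text
wz 3.00 dx -0.0308 dy -0.0251 dz -0.0035
wz 3.00 dx -0.0321 dy -0.0234 dz -0.0035
wz 3.00 dx -0.0332 dy -0.0217 dz -0.0035
wz 3.00 dx -0.0343 dy -0.0199 dz -0.0035
wz 3.00 dx -0.0353 dy -0.0181 dz -0.0035
wz 3.00 dx -0.0362 dy -0.0162 dz -0.0035
wz 3.00 dx -0.0370 dy -0.0143 dz -0.0035
wz 3.00 dx -0.0377 dy -0.0124 dz -0.0035
wz 3.00 dx -0.0383 dy -0.0104 dz -0.0035
wz 3.00 dx -0.0388 dy -0.0084 dz -0.0035

wz 3.10 dx -0.0360 dy -0.0186 dz -0.0000
wz 3.10 dx -0.0370 dy -0.0167 dz -0.0000
wz 3.10 dx -0.0378 dy -0.0146 dz -0.0000
wz 3.10 dx -0.0386 dy -0.0126 dz -0.0000
wz 3.10 dx -0.0392 dy -0.0105 dz -0.0000
wz 3.10 dx -0.0397 dy -0.0083 dz -0.0000
wz 3.10 dx -0.0401 dy -0.0062 dz -0.0000
wz 3.10 dx -0.0404 dy -0.0040 dz -0.0000
wz 3.10 dx -0.0405 dy -0.0018 dz -0.0000
wz 3.10 dx -0.0406 dy 0.0004 dz 0.0000
```

Emit:
drive_tool([
  {"wz":3,"dx":-0.031,"dy":-0.025,"dz":-0.0035,"jaw":0.085},
  {"wz":3,"dx":-0.032,"dy":-0.0235,"dz":-0.0035,"jaw":0.085},
  {"wz":3,"dx":-0.033,"dy":-0.0215,"dz":-0.0035,"jaw":0.085},
  {"wz":3,"dx":-0.034,"dy":-0.02,"dz":-0.0035,"jaw":0.085},
  {"wz":3,"dx":-0.035,"dy":-0.018,"dz":-0.0035,"jaw":0.085},
  {"wz":3,"dx":-0.036,"dy":-0.016,"dz":-0.0035,"jaw":0.085},
  {"wz":3,"dx":-0.037,"dy":-0.0145,"dz":-0.0035,"jaw":0.085},
  {"wz":3,"dx":-0.0375,"dy":-0.0125,"dz":-0.0035,"jaw":0.085},
  {"wz":3,"dx":-0.038,"dy":-0.0105,"dz":-0.0035,"jaw":0.085},
  {"wz":3,"dx":-0.039,"dy":-0.0085,"dz":-0.0035,"jaw":0.085},
])

```text
invalid input at $.steps[0]: expected keys wx, wy, wz, dx, dy, dz, jaw
```

Emit:
drive_tool([
  {"wz":3.1,"dx":-0.036,"dy":-0.0185,"dz":0,"jaw":0.03},
  {"wz":3.1,"dx":-0.037,"dy":-0.0165,"dz":0,"jaw":0.03},
  {"wz":3.1,"dx":-0.038,"dy":-0.0145,"dz":0,"jaw":0.03},
  {"wz":3.1,"dx":-0.0385,"dy":-0.0125,"dz":0,"jaw":0.03},
  {"wz":3.1,"dx":-0.039,"dy":-0.0105,"dz":0,"jaw":0.03},
  {"wz":3.1,"dx":-0.0395,"dy":-0.0085,"dz":0,"jaw":0.03},
  {"wz":3.1,"dx":-0.04,"dy":-0.006,"dz":0,"jaw":0.03},
  {"wz":3.1,"dx":-0.04,"dy":-0.004,"dz":0,"jaw":0.03},
  {"wz":3.1,"dx":-0.0405,"dy":-0.002,"dz":0,"jaw":0.03},
  {"wz":3.1,"dx":-0.0405,"dy":0.0005,"dz":0,"jaw":0.03},
])

```text
invalid input at $.steps[0]: expected keys wx, wy, wz, dx, dy, dz, jaw
```

All seven keys are needed.

Emit:
drive_tool([
  {"wx":0,"wy":0,"wz":3,"dx":-0.031,"dy":-0.025,"dz":-0.0035,"jaw":0.085},
  {"wx":0,"wy":0,"wz":3,"dx":-0.032,"dy":-0.0235,"dz":-0.0035,"jaw":0.085},
  {"wx":0,"wy":0,"wz":3,"dx":-0.033,"dy":-0.0215,"dz":-0.0035,"jaw":0.085},
  {"wx":0,"wy":0,"wz":3,"dx":-0.034,"dy":-0.02,"dz":-0.0035,"jaw":0.085},
  {"wx":0,"wy":0,"wz":3,"dx":-0.035,"dy":-0.018,"dz":-0.0035,"jaw":0.085},
  {"wx":0,"wy":0,"wz":3,"dx":-0.036,"dy":-0.016,"dz":-0.0035,"jaw":0.085},
  {"wx":0,"wy":0,"wz":3,"dx":-0.037,"dy":-0.0145,"dz":-0.0035,"jaw":0.085},
  {"wx":0,"wy":0,"wz":3,"dx":-0.0375,"dy":-0.0125,"dz":-0.0035,"jaw":0.085},
  {"wx":0,"wy":0,"wz":3,"dx":-0.038,"dy":-0.0105,"dz":-0.0035,"jaw":0.085},
  {"wx":0,"wy":0,"wz":3,"dx":-0.039,"dy":-0.0085,"dz":-0.0035,"jaw":0.085},
])

```text
time: 0.93
eef_pos: [448.6, 268.6, 240.4]
ee_rot: [-180.0, -0.0, 126.8]
wrist_force: [1.4, 0.3, 0.3]
opening: 85.1
gripper_force: 0.0
```

Emit:
drive_tool([
  {"wx":0,"wy":0,"wz":3.1,"dx":-0.036,"dy":-0.0185,"dz":0,"jaw":0.03},
  {"wx":0,"wy":0,"wz":3.1,"dx":-0.037,"dy":-0.0165,"dz":0,"jaw":0.03},
  {"wx":0,"wy":0,"wz":3.1,"dx":-0.038,"dy":-0.0145,"dz":0,"jaw":0.03},
  {"wx":0,"wy":0,"wz":3.1,"dx":-0.0385,"dy":-0.0125,"dz":0,"jaw":0.03},
  {"wx":0,"wy":0,"wz":3.1,"dx":-0.039,"dy":-0.0105,"dz":0,"jaw":0.03},
  {"wx":0,"wy":0,"wz":3.1,"dx":-0.0395,"dy":-0.0085,"dz":0,"jaw":0.03},
  {"wx":0,"wy":0,"wz":3.1,"dx":-0.04,"dy":-0.006,"dz":0,"jaw":0.03},
  {"wx":0,"wy":0,"wz":3.1,"dx":-0.04,"dy":-0.004,"dz":0,"jaw":0.03},
  {"wx":0,"wy":0,"wz":3.1,"dx":-0.0405,"dy":-0.002,"dz":0,"jaw":0.03},
  {"wx":0,"wy":0,"wz":3.1,"dx":-0.0405,"dy":0.0005,"dz":0,"jaw":0.03},
])

```text
time: 1.77
eef_pos: [515.5, -130.2, 240.3]
ee_rot: [-180.0, -0.0, 95.8]
wrist_force: [0.9, 0.7, 0.8]
opening: 30.0
gripper_force: 0.0
```

```bash
python3 - <<'E'
from workcell import robot,cams
from h import *
s=robot.read_state();c=cams.capture('wrist');np.savez('pics/w1.npz',pos=s['eef_pos'],rot=s['ee_rot'],**c)
print(s['eef_pos'],s['ee_rot'],s['opening'],s['time'],s['qpos'],s['wrist_force'],c['T_tool_cam'],c['K'],c.keys())
cv2.imwrite('pics/w1.png',c['image'])
E
```

```text
[ 515.47 -130.2   240.29] [-180.     -0.03   95.78] 30.039756269597774 1.7667 [-16.54  12.27  31.15 106.19  -7.09  63.45  22.99] [0.87 0.69 0.81] [[  -0.      0.96    0.26   66.28]
 [   1.      0.     -0.      0.58]
 [  -0.      0.26   -0.96 -168.19]
 [   0.      0.      0.      1.  ]] [[352.     0.   282.14]
 [  0.   352.   214.03]
 [  0.     0.     1.  ]] dict_keys(['image', 'K', 'T_tool_cam'])
```

View pics/w1.png

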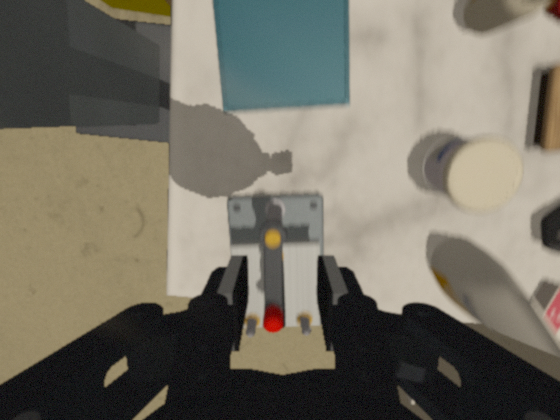

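Wrist view: knob at (274,320), hinge cap at (272,239), and the jig base's +y edge from (229,197) to (321,195). The path is clear.

```bash
cat >> h.py <<'E'
def wT(c,pos,rot):
    from scipy.spatial.transform import Rotation as Ro
    T=np.eye(4);T[:3,:3]=Ro.from_euler('xyz',rot,degrees=True).as_matrix();T[:3,3]=pos
    return T@c['T_tool_cam']
def marks(c):
    h,s,v=cv2.split(cv2.cvtColor(c['image'],cv2.COLOR_BGR2HSV))
    return comp(((h<6)|(h>174))&(s>170)&(v>110),30)[:3],comp((h>10)&(h<28)&(s>130)&(v>110),15)[:5]
E
python3 - <<'E'
from h import *
c=dict(np.load('pics/w1.npz'));T=wT(c,c['pos'],c['rot'])
r,o=marks(c)
for k in r:print('red',np.array(k),plane(c,k[5:],140,T))
for k in o:print('or',np.array(k),plane(c,k[5:],119.5,T))
e=plane(c,(229,197),12,T),plane(c,(321,195),12,T);print(e,np.degrees(np.arctan2(*(e[1]-e[0])[1::-1])))
E
```

```text
red [266.   264.   315.    19.    17.   272.83 323.11] [ 518.71 -234.74  140.  ]
or [217.   265.   230.    16.    17.   272.27 238.09] [ 511.18 -164.76  119.5 ]
(array([ 457.62, -157.33,   12.  ]), array([ 562.79, -144.42,   12.  ])) 6.994667716961443
```

Emit:
drive_tool([
  {"wx":0,"wy":0,"wz":0,"dx":-0.035,"dy":-0.0024,"dz":0,"jaw":0.03},
  {"wx":0,"wy":0,"wz":0,"dx":-0.035,"dy":-0.0024,"dz":0,"jaw":0.03},
  {"wx":0,"wy":0,"wz":0,"dx":-0.033,"dy":-0.0023,"dz":0,"jaw":0.03},
  {"wx":0,"wy":0,"wz":0,"dx":0,"dy":0,"dz":0.02,"jaw":0.03},
  {"wx":0,"wy":0,"wz":0,"dx":0,"dy":0,"dz":0.02,"jaw":0.03},
  {"wx":0,"wy":0,"wz":0,"dx":0,"dy":0,"dz":0.02,"jaw":0.03},
  {"wx":0,"wy":0,"wz":0,"dx":0,"dy":0,"dz":0.02,"jaw":0.03},
  {"wx":0,"wy":0,"wz":0,"dx":0,"dy":0,"dz":0,"jaw":0.03},
  {"wx":0,"wy":0,"wz":0,"dx":0,"dy":0,"dz":0,"jaw":0.03},
  {"wx":0,"wy":0,"wz":0,"dx":0,"dy":0,"dz":0,"jaw":0.03},
])

```text
time: 2.65
eef_pos: [520.0, -231.8, 161.3]
ee_rot: [179.9, 0.0, 95.9]
wrist_force: [0.4, 0.1, -0.1]
opening: 30.1
gripper_force: 0.0
```

```bash
python3 - <<'E'
from workcell import robot,cams
from h import *
s=robot.read_state();c=cams.capture('wrist');print(s['eef_pos'],s['ee_rot'])
cv2.imwrite('pics/w2.png',c['image']);T=wT(c,s['eef_pos'],s['ee_rot'])
print(np.array(marks(c)[0]))
for z in(140,147):[print(plane(c,k[5:],z,T)) for k in marks(c)[0]]
r=[]
E
```

```text
[ 520.02 -231.78  161.29] [179.94   0.03  95.93]
[[588.   264.   228.    28.    28.   277.47 241.51]]
[ 518.29 -233.53  140.  ]
[ 518.11 -231.03  147.  ]
```

View pics/w2.png

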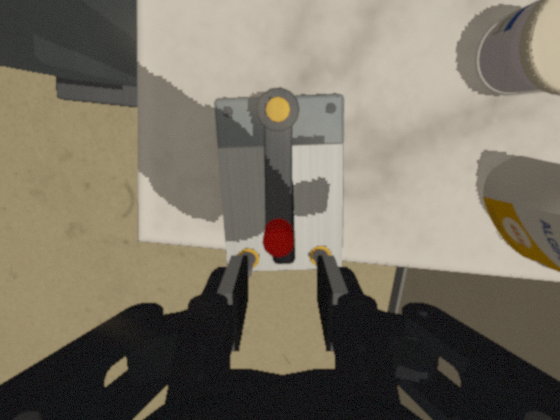

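The knob sits at (278,241), between the fingers. I'll descend around it.

Emit:
drive_tool([
  {"wx":0,"wy":0,"wz":0,"dx":-0.001,"dy":-0.0015,"dz":0.008,"jaw":0.03},
  {"wx":0,"wy":0,"wz":0,"dx":0,"dy":0,"dz":0.008,"jaw":0.03},
  {"wx":0,"wy":0,"wz":0,"dx":0,"dy":0,"dz":0.008,"jaw":0.03},
  {"wx":0,"wy":0,"wz":0,"dx":0,"dy":0,"dz":0.008,"jaw":0.03},
  {"wx":0,"wy":0,"wz":0,"dx":0,"dy":0,"dz":0,"jaw":0.024},
  {"wx":0,"wy":0,"wz":0,"dx":0,"dy":0,"dz":0,"jaw":0.024},
  {"wx":0,"wy":0,"wz":-4.7,"dx":0.0002,"dy":0.0059,"dz":0,"jaw":0.024},
  {"wx":0,"wy":0,"wz":-4.7,"dx":0.0002,"dy":0.0059,"dz":0,"jaw":0.024},
  {"wx":0,"wy":0,"wz":-4.7,"dx":0.0002,"dy":0.0059,"dz":0,"jaw":0.024},
  {"wx":0,"wy":0,"wz":-4.7,"dx":0.0002,"dy":0.0059,"dz":0,"jaw":0.024},
])

```text
time: 3.53
eef_pos: [541.3, -226.9, 128.7]
ee_rot: [180.0, 0.0, 114.9]
wrist_force: [1.2, -0.2, 0.5]
opening: 24.0
gripper_force: 0.0
```

Emit:
drive_tool([
  {"wx":0,"wy":0,"wz":-4.7,"dx":0.0002,"dy":0.0059,"dz":0,"jaw":0.024},
  {"wx":0,"wy":0,"wz":-4.7,"dx":0.0002,"dy":0.0059,"dz":0,"jaw":0.024},
  {"wx":0,"wy":0,"wz":-4.7,"dx":0.0002,"dy":0.0059,"dz":0,"jaw":0.024},
  {"wx":0,"wy":0,"wz":-4.7,"dx":0.0002,"dy":0.0059,"dz":0,"jaw":0.024},
  {"wx":0,"wy":0,"wz":-4.7,"dx":0.0002,"dy":0.0059,"dz":0,"jaw":0.024},
  {"wx":0,"wy":0,"wz":-4.7,"dx":0.0002,"dy":0.0059,"dz":0,"jaw":0.024},
  {"wx":0,"wy":0,"wz":-4.7,"dx":0.0002,"dy":0.0059,"dz":0,"jaw":0.024},
  {"wx":0,"wy":0,"wz":-4.7,"dx":0.0002,"dy":0.0059,"dz":0,"jaw":0.024},
  {"wx":0,"wy":0,"wz":-4.7,"dx":0.0002,"dy":0.0059,"dz":0,"jaw":0.024},
  {"wx":0,"wy":0,"wz":-4.7,"dx":0.0002,"dy":0.0059,"dz":0,"jaw":0.024},
])

```text
time: 4.37
eef_pos: [579.8, -184.2, 128.7]
ee_rot: [-180.0, 0.0, 161.9]
wrist_force: [-0.3, 0.5, -0.1]
opening: 24.0
gripper_force: 0.0
```

Emit:
drive_tool([
  {"wx":0,"wy":0,"wz":-4.8,"dx":0.0002,"dy":0.006,"dz":0,"jaw":0.024},
  {"wx":0,"wy":0,"wz":-4.8,"dx":0.0002,"dy":0.006,"dz":0,"jaw":0.024},
  {"wx":0,"wy":0,"wz":-4.8,"dx":0.0002,"dy":0.006,"dz":0,"jaw":0.024},
  {"wx":0,"wy":0,"wz":-4.8,"dx":0.0002,"dy":0.006,"dz":0,"jaw":0.024},
  {"wx":0,"wy":0,"wz":-4.8,"dx":0.0002,"dy":0.006,"dz":0,"jaw":0.024},
  {"wx":0,"wy":0,"wz":-4.8,"dx":0.0002,"dy":0.006,"dz":0,"jaw":0.024},
  {"wx":0,"wy":0,"wz":0,"dx":0,"dy":-0.001,"dz":0,"jaw":0.024},
  {"wx":0,"wy":0,"wz":0,"dx":0,"dy":-0.002,"dz":0,"jaw":0.03},
  {"wx":0,"wy":0,"wz":0,"dx":0,"dy":0,"dz":-0.005,"jaw":0.03},
  {"wx":0,"wy":0,"wz":0,"dx":0,"dy":0,"dz":-0.015,"jaw":0.03},
])

```text
time: 5.2
eef_pos: [581.0, -152.2, 146.9]
ee_rot: [179.9, -0.2, -169.6]
wrist_force: [-0.1, 1.7, 0.3]
opening: 30.0
gripper_force: 0.0
```

Emit:
drive_tool([
  {"wx":0,"wy":0,"wz":0,"dx":0,"dy":0,"dz":-0.03,"jaw":0.05},
  {"wx":0,"wy":0,"wz":0,"dx":0,"dy":0,"dz":-0.035,"jaw":0.05},
  {"wx":0,"wy":0,"wz":7,"dx":0,"dy":0,"dz":-0.03,"jaw":0.05},
  {"wx":0,"wy":0,"wz":7,"dx":0,"dy":0,"dz":0,"jaw":0.05},
  {"wx":0,"wy":0,"wz":7,"dx":0,"dy":0,"dz":0,"jaw":0.05},
  {"wx":0,"wy":0,"wz":7,"dx":0,"dy":0,"dz":0,"jaw":0.05},
  {"wx":0,"wy":0,"wz":7,"dx":0,"dy":0,"dz":0,"jaw":0.05},
  {"wx":0,"wy":0,"wz":7,"dx":0,"dy":0,"dz":0,"jaw":0.05},
  {"wx":0,"wy":0,"wz":7,"dx":0,"dy":0,"dz":0,"jaw":0.05},
  {"wx":0,"wy":0,"wz":7,"dx":0,"dy":0,"dz":0,"jaw":0.05},
])

```text
time: 6.03
eef_pos: [582.6, -152.4, 243.9]
ee_rot: [180.0, 0.0, 134.0]
wrist_force: [0.4, -0.1, 0.2]
opening: 49.6
gripper_force: 0.0
```

```bash
python3 - <<'E'
from workcell import robot,cams
from h import *
s=robot.read_state();c=cams.capture('top');print(s['eef_pos'],s['ee_rot'])
cv2.imwrite('pics/t3.png',cv2.resize(c['image'][190:330,260:420],(640,560)))
E
```

```text
[ 582.6  -152.35  243.93] [179.99   0.04 134.04]
```

View pics/t3.png

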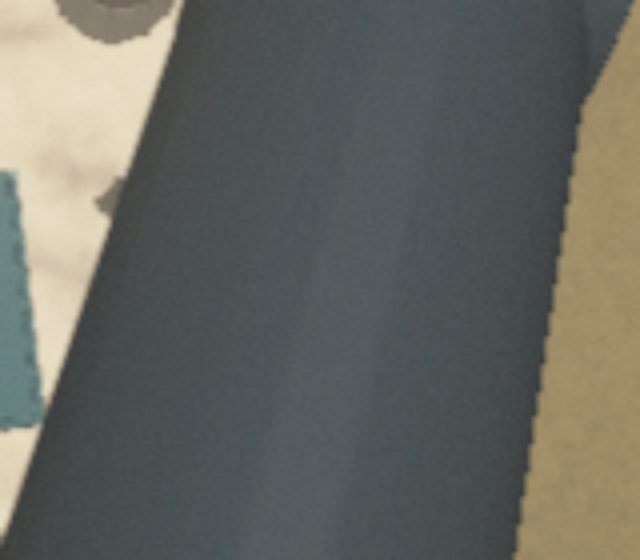

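```bash
python3 -c "
from h import *
a=[582.6,-152.4,244];b=[520,-160,250];rows(a,134,lin(a,134,b,98.4,6))"
```

```text
wz 5.93 dx 0.0063 dy -0.0084 dz -0.0010
wz 5.93 dx 0.0054 dy -0.0090 dz -0.0010
wz 5.93 dx 0.0045 dy -0.0095 dz -0.0010
wz 5.93 dx 0.0035 dy -0.0099 dz -0.0010
wz 5.93 dx 0.0024 dy -0.0102 dz -0.0010
wz 5.93 dx 0.0014 dy -0.0104 dz -0.0010
```

Emit:
drive_tool([
  {"wx":0,"wy":0,"wz":5.9,"dx":0.0063,"dy":-0.0084,"dz":-0.001,"jaw":0.05},
  {"wx":0,"wy":0,"wz":5.9,"dx":0.0054,"dy":-0.009,"dz":-0.001,"jaw":0.05},
  {"wx":0,"wy":0,"wz":5.9,"dx":0.0045,"dy":-0.0095,"dz":-0.001,"jaw":0.05},
  {"wx":0,"wy":0,"wz":5.9,"dx":0.0035,"dy":-0.01,"dz":-0.001,"jaw":0.05},
  {"wx":0,"wy":0,"wz":5.9,"dx":0.0025,"dy":-0.01,"dz":-0.001,"jaw":0.05},
  {"wx":0,"wy":0,"wz":5.9,"dx":0.0015,"dy":-0.0105,"dz":-0.001,"jaw":0.05},
  {"wx":0,"wy":0,"wz":0,"dx":0,"dy":0,"dz":0,"jaw":0.05},
  {"wx":0,"wy":0,"wz":0,"dx":0,"dy":0,"dz":0,"jaw":0.05},
  {"wx":0,"wy":0,"wz":0,"dx":0,"dy":0,"dz":0,"jaw":0.05},
  {"wx":0,"wy":0,"wz":0,"dx":0,"dy":0,"dz":0,"jaw":0.05},
])

```text
time: 6.92
eef_pos: [520.8, -159.5, 249.4]
ee_rot: [180.0, 0.0, 99.3]
wrist_force: [-0.0, -0.0, -0.2]
opening: 49.8
gripper_force: 0.0
```

```bash
python3 - <<'E'
from workcell import robot,cams
from h import *
s=robot.read_state();c=cams.capture('wrist');print(s['eef_pos'],s['ee_rot']);T=wT(c,s['eef_pos'],s['ee_rot'])
np.savez('pics/w4.npz',pos=s['eef_pos'],rot=s['ee_rot'],**c)
r,o=marks(c)
for k in r:print('red',np.array(k),plane(c,k[5:],140,T))
for k in o:print('or',np.array(k),plane(c,k[5:],119.5,T))
cv2.imwrite('pics/w4.png',cv2.resize(c['image'][150:400,160:440],None,fx=2.4,fy=2.4,interpolation=cv2.INTER_CUBIC))
E
```

```text
[ 520.75 -159.46  249.4 ] [179.98   0.01  99.25]
red [293.   256.   276.    20.    19.   265.28 285.09] [ 518.89 -233.78  140.  ]
or [ 41.   237.   281.    14.    12.   246.12 284.66] [ 501.88 -246.5   119.5 ]
or [ 37.  267.  201.    9.    6.  270.7 203.7] [ 512.7  -166.47  119.5 ]
or [ 35.   291.   282.    13.    10.   298.66 285.03] [ 550.1  -239.11  119.5 ]
```

View pics/w4.png

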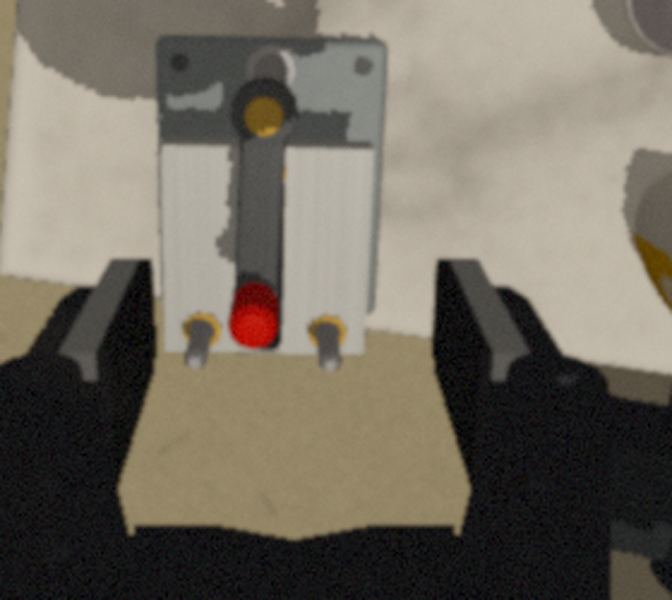

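The arm hasn't moved: the knob is still at (255,320) in the crop and the fingers passed over it. Judging by their size in the picture, the fingertips sit farther back than I assumed, so I'll check `robot.tips_ahead`.

```bash
python3 - <<'E'
from workcell import robot
from h import *
print([(a,getattr(robot,a)) for a in dir(robot) if not a.startswith('_')])
c=dict(np.load('pics/w4.npz'));Tt=c['T_tool_cam'];K=c['K'];print(Tt)
# project candidate fingertip edges at opening 50
for z in(8,-10,-30,-40):
  for x in(11,-11):
    p=np.linalg.inv(Tt)@[x,25,z,1];print(z,x,K[0,2]+K[0,0]*p[0]/-p[2],K[1,2]-K[1,1]*p[1]/-p[2])
g=cv2.cvtColor(c['image'],cv2.COLOR_BGR2GRAY)
for r in(258,262,270,280,290,300,310,330,350,360,368):
  d=np.abs(np.diff(g[r].astype(int)));print(r,[(i,d[i]) for i in np.argsort(-d)[:60] if 330<i<380][:3])
E
```

```text
[('MotionError', <class 'workcell.MotionError'>), ('hand_in', <function connect.<locals>.done at 0x7fac10ddb740>), ('read_state', <function make.<locals>.<lambda> at 0x7fac10e68540>), ('tips_ahead', 8.0)]
[[  -0.      0.96    0.26   66.25]
 [   1.      0.     -0.      0.58]
 [  -0.      0.26   -0.96 -168.19]
 [   0.      0.      0.      1.  ]]
8 11 328.44818158750934 227.3379180276403
8 -11 327.07511488540774 266.1937732537029
-10 11 333.29940508978603 238.68106139461833
-10 -11 331.62627954752895 281.059638643932
-30 11 340.02618630448524 254.40963866606708
-30 -11 337.88981387244826 301.5187661539289
-40 11 344.09393066961985 263.9208490838688
-40 -11 341.651096837361 313.8045721842679
258 [(np.int64(341), np.int64(39)), (np.int64(342), np.int64(38)), (np.int64(358), np.int64(25))]
262 [(np.int64(341), np.int64(59)), (np.int64(340), np.int64(41)), (np.int64(360), np.int64(39))]
270 [(np.int64(341), np.int64(68)), (np.int64(340), np.int64(56)), (np.int64(372), np.int64(32))]
280 [(np.int64(340), np.int64(64)), (np.int64(341), np.int64(46)), (np.int64(339), np.int64(40))]
290 [(np.int64(339), np.int64(54)), (np.int64(340), np.int64(43)), (np.int64(361), np.int64(21))]
300 [(np.int64(340), np.int64(54)), (np.int64(341), np.int64(29)), (np.int64(364), np.int64(28))]
310 [(np.int64(342), np.int64(48)), (np.int64(343), np.int64(35)), (np.int64(341), np.int64(27))]
330 [(np.int64(348), np.int64(47)), (np.int64(349), np.int64(46)), (np.int64(347), np.int64(19))]
350 [(np.int64(355), np.int64(45)), (np.int64(354), np.int64(43)), (np.int64(353), np.int64(22))]
360 [(np.int64(354), np.int64(46)), (np.int64(353), np.int64(29)), (np.int64(355), np.int64(17))]
368 [(np.int64(352), np.int64(39)), (np.int64(351), np.int64(36)), (np.int64(353), np.int64(32))]
```

The image settles it. The fingertip edges (341, rows 258–300) fit tool z ≈ -32 mm, not +8, so the real tips and grasp point sit about 40 mm farther back than stated. I'll redo the approach with that offset and check along the way.

Emit:
drive_tool([
  {"wx":0,"wy":0,"wz":0,"dx":-0.025,"dy":-0.005,"dz":0,"jaw":0.03},
  {"wx":0,"wy":0,"wz":0,"dx":-0.025,"dy":-0.005,"dz":0,"jaw":0.03},
  {"wx":0,"wy":0,"wz":3.4,"dx":-0.0225,"dy":-0.0043,"dz":0.02,"jaw":0.03},
  {"wx":0,"wy":0,"wz":0,"dx":0,"dy":0,"dz":0.03,"jaw":0.03},
  {"wx":0,"wy":0,"wz":0,"dx":0,"dy":0,"dz":0.03,"jaw":0.03},
  {"wx":0,"wy":0,"wz":0,"dx":0,"dy":0,"dz":0.025,"jaw":0.03},
  {"wx":0,"wy":0,"wz":0,"dx":0,"dy":0,"dz":0.02,"jaw":0.03},
  {"wx":0,"wy":0,"wz":0,"dx":0,"dy":0,"dz":0,"jaw":0.03},
  {"wx":0,"wy":0,"wz":0,"dx":0,"dy":0,"dz":0,"jaw":0.03},
  {"wx":0,"wy":0,"wz":0,"dx":0,"dy":0,"dz":0,"jaw":0.03},
])

```text
time: 7.8
eef_pos: [518.6, -233.9, 125.5]
ee_rot: [179.9, 0.1, 95.7]
wrist_force: [0.3, 0.1, 0.3]
opening: 29.9
gripper_force: 0.0
```

```bash
python3 - <<'E'
from workcell import robot,cams
from h import *
s=robot.read_state();c=cams.capture('wrist');print(s['eef_pos'],s['ee_rot']);T=wT(c,s['eef_pos'],s['ee_rot'])
r,o=marks(c)
for k in r:print('red',np.array(k),plane(c,k[5:],143,T))
cv2.imwrite('pics/w5.png',c['image'])
E
```

```text
[ 518.55 -233.93  125.5 ] [179.9    0.05  95.75]
red [904.   263.   247.    36.    34.   280.34 263.6 ] [ 518.23 -232.39  143.  ]
```

View pics/w5.png

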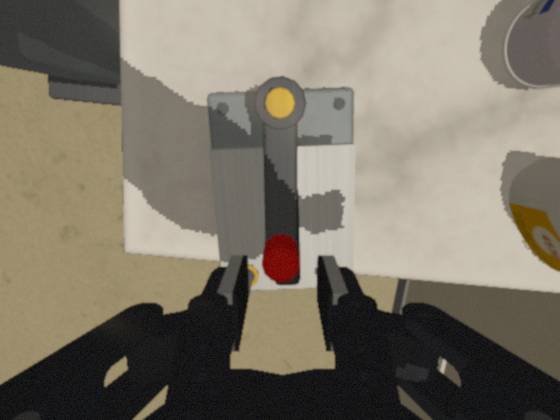

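The knob is centred between the fingers (281,260), with the tips still above it. I'll descend 35 mm and begin the swing.

Emit:
drive_tool([
  {"wx":0,"wy":0,"wz":0,"dx":0.0005,"dy":0,"dz":0.009,"jaw":0.03},
  {"wx":0,"wy":0,"wz":0,"dx":0,"dy":0,"dz":0.009,"jaw":0.03},
  {"wx":0,"wy":0,"wz":0,"dx":0,"dy":0,"dz":0.009,"jaw":0.03},
  {"wx":0,"wy":0,"wz":0,"dx":0,"dy":0,"dz":0.008,"jaw":0.03},
  {"wx":0,"wy":0,"wz":0,"dx":0,"dy":0,"dz":0,"jaw":0.024},
  {"wx":0,"wy":0,"wz":0,"dx":0,"dy":0,"dz":0,"jaw":0.024},
  {"wx":0,"wy":0,"wz":-3,"dx":0.0001,"dy":0.0038,"dz":0,"jaw":0.024},
  {"wx":0,"wy":0,"wz":-3,"dx":0.0001,"dy":0.0038,"dz":0,"jaw":0.024},
  {"wx":0,"wy":0,"wz":-3,"dx":0.0001,"dy":0.0038,"dz":0,"jaw":0.024},
  {"wx":0,"wy":0,"wz":-3,"dx":0.0001,"dy":0.0038,"dz":0,"jaw":0.024},
])

```text
time: 8.68
eef_pos: [531.8, -230.2, 89.4]
ee_rot: [-179.9, -0.0, 107.8]
wrist_force: [-0.8, -1.0, -0.8]
opening: 24.4
gripper_force: 0.6
```

```bash
python3 - <<'E'
from workcell import robot,cams
from h import *
s=robot.read_state();c=cams.capture('wrist');print(s['eef_pos'],s['ee_rot'],s['wrist_force']);T=wT(c,s['eef_pos'],s['ee_rot'])
r,o=marks(c)
for k in r:print('red',np.array(k),plane(c,k[5:],145,T))
for k in o:print('or',np.array(k),plane(c,k[5:],119.5,T))
cv2.imwrite('pics/w6.png',c['image'])
E
```

```text
[ 531.82 -230.2    89.36] [-179.95   -0.01  107.84] [-0.77 -1.03 -0.76]
red [1571.    251.    283.     47.     44.    273.75  305.07] [ 529.06 -229.15  145.  ]
or [1123.    265.     81.     37.     40.    283.21  100.56] [ 510.7  -160.86  119.5 ]
or [122.   190.   280.    24.    18.   199.9  285.21] [ 499.76 -243.86  119.5 ]
or [ 91.   297.   295.    16.    21.   305.79 301.74] [ 545.69 -237.42  119.5 ]
or [ 63.   538.   338.    22.    18.   549.38 346.13] [ 657.9  -224.86  119.5 ]
or [ 43.   516.   306.    13.    24.   521.49 317.63] [ 638.96 -215.67  119.5 ]
```

The knob is moving with the fingers: it is now at 15° and the jig hasn't shifted. I'll continue the swing.

Emit:
drive_tool([
  {"wx":0,"wy":0,"wz":-4.6,"dx":0.0002,"dy":0.0058,"dz":0,"jaw":0.024},
  {"wx":0,"wy":0,"wz":-4.6,"dx":0.0002,"dy":0.0058,"dz":0,"jaw":0.024},
  {"wx":0,"wy":0,"wz":-4.6,"dx":0.0002,"dy":0.0058,"dz":0,"jaw":0.024},
  {"wx":0,"wy":0,"wz":-4.6,"dx":0.0002,"dy":0.0058,"dz":0,"jaw":0.024},
  {"wx":0,"wy":0,"wz":-4.6,"dx":0.0002,"dy":0.0058,"dz":0,"jaw":0.024},
  {"wx":0,"wy":0,"wz":-4.6,"dx":0.0002,"dy":0.0058,"dz":0,"jaw":0.024},
  {"wx":0,"wy":0,"wz":-4.6,"dx":0.0002,"dy":0.0058,"dz":0,"jaw":0.024},
  {"wx":0,"wy":0,"wz":-4.6,"dx":0.0002,"dy":0.0058,"dz":0,"jaw":0.024},
  {"wx":0,"wy":0,"wz":-4.6,"dx":0.0002,"dy":0.0058,"dz":0,"jaw":0.024},
  {"wx":0,"wy":0,"wz":-4.6,"dx":0.0002,"dy":0.0058,"dz":0,"jaw":0.024},
])

```text
time: 9.57
eef_pos: [574.9, -193.7, 89.4]
ee_rot: [-180.0, -0.0, 153.8]
wrist_force: [-0.8, -0.4, -0.2]
opening: 23.9
gripper_force: 0.5
```

Emit:
drive_tool([
  {"wx":0,"wy":0,"wz":-4.6,"dx":0.0002,"dy":0.0058,"dz":0,"jaw":0.024},
  {"wx":0,"wy":0,"wz":-4.6,"dx":0.0002,"dy":0.0058,"dz":0,"jaw":0.024},
  {"wx":0,"wy":0,"wz":-4.6,"dx":0.0002,"dy":0.0058,"dz":0,"jaw":0.024},
  {"wx":0,"wy":0,"wz":-4.6,"dx":0.0002,"dy":0.0058,"dz":0,"jaw":0.024},
  {"wx":0,"wy":0,"wz":-4.6,"dx":0.0002,"dy":0.0058,"dz":0,"jaw":0.024},
  {"wx":0,"wy":0,"wz":-4.6,"dx":0.0002,"dy":0.0058,"dz":0,"jaw":0.024},
  {"wx":0,"wy":0,"wz":-4.6,"dx":0.0002,"dy":0.0058,"dz":0,"jaw":0.024},
  {"wx":0,"wy":0,"wz":-4.6,"dx":0.0002,"dy":0.0058,"dz":0,"jaw":0.024},
  {"wx":0,"wy":0,"wz":0,"dx":0,"dy":0,"dz":0,"jaw":0.024},
  {"wx":0,"wy":0,"wz":0,"dx":0,"dy":0,"dz":0,"jaw":0.024},
])

```text
time: 10.4
eef_pos: [582.0, -148.1, 89.6]
ee_rot: [180.0, 0.0, -169.6]
wrist_force: [-0.1, -0.0, -0.8]
opening: 24.0
gripper_force: 0.0
```

```bash
python3 - <<'E'
from workcell import robot,cams
from h import *
s=robot.read_state();c=cams.capture('wrist');print(s['eef_pos'],s['ee_rot'],s['wrist_force']);T=wT(c,s['eef_pos'],s['ee_rot'])
r,o=marks(c)
for k in r:print('red',np.array(k),plane(c,k[5:],145,T))
for k in o[:2]:print('or',np.array(k),plane(c,k[5:],119.5,T))
cv2.imwrite('pics/w7.png',c['image'])
E
```

```text
[ 582.01 -148.13   89.65] [ 180.      0.04 -169.63] [-0.05 -0.03 -0.77]
red [1553.    254.    280.     46.     45.    276.79  302.97] [ 580.38 -150.53  145.  ]
or [1059.    265.     80.     36.     38.    282.62   98.39] [ 510.42 -161.17  119.5 ]
or [383.    40.    13.    33.    39.    60.    34.62] [ 503.34 -243.39  119.5 ]
```

The arm is open: its direction is 98.6° against a jig yaw of about 8.3°, and the hinge hasn't moved. I'll back off and lift.

```bash
python3 -c "
from h import *
a=[582,-150,188];b=[520.5,-210,188];rows(a,169.4,lin(a,169.4,b,98.4,10))"
```

```text
wz 7.10 dx 0.0049 dy -0.0070 dz -0.0000
wz 7.10 dx 0.0040 dy -0.0076 dz -0.0000
wz 7.10 dx 0.0031 dy -0.0080 dz -0.0000
wz 7.10 dx 0.0021 dy -0.0083 dz -0.0000
wz 7.10 dx 0.0010 dy -0.0085 dz -0.0000
wz 7.10 dx -0.0001 dy -0.0086 dz -0.0000
wz 7.10 dx -0.0011 dy -0.0085 dz -0.0000
wz 7.10 dx -0.0022 dy -0.0083 dz -0.0000
wz 7.10 dx -0.0032 dy -0.0080 dz -0.0000
wz 7.10 dx -0.0041 dy -0.0075 dz -0.0000
```

Emit:
drive_tool([
  {"wx":0,"wy":0,"wz":0,"dx":0,"dy":-0.002,"dz":0,"jaw":0.03},
  {"wx":0,"wy":0,"wz":0,"dx":0,"dy":0,"dz":0,"jaw":0.03},
  {"wx":0,"wy":0,"wz":0,"dx":0,"dy":0,"dz":-0.008,"jaw":0.03},
  {"wx":0,"wy":0,"wz":0,"dx":0,"dy":0,"dz":-0.015,"jaw":0.03},
  {"wx":0,"wy":0,"wz":0,"dx":0,"dy":0,"dz":-0.025,"jaw":0.03},
  {"wx":0,"wy":0,"wz":0,"dx":0,"dy":0,"dz":-0.025,"jaw":0.03},
  {"wx":0,"wy":0,"wz":0,"dx":0,"dy":0,"dz":-0.025,"jaw":0.04},
  {"wx":0,"wy":0,"wz":7,"dx":0,"dy":0,"dz":0,"jaw":0.04},
  {"wx":0,"wy":0,"wz":7,"dx":0,"dy":0,"dz":0,"jaw":0.04},
  {"wx":0,"wy":0,"wz":7,"dx":0,"dy":0,"dz":0,"jaw":0.04},
])

```text
time: 11.28
eef_pos: [582.6, -150.3, 188.9]
ee_rot: [180.0, 0.1, 169.1]
wrist_force: [0.0, -0.2, -0.4]
opening: 40.5
gripper_force: 0.0
```

Emit:
drive_tool([
  {"wx":0,"wy":0,"wz":7.1,"dx":0.005,"dy":-0.007,"dz":0,"jaw":0.04},
  {"wx":0,"wy":0,"wz":7.1,"dx":0.004,"dy":-0.0075,"dz":0,"jaw":0.04},
  {"wx":0,"wy":0,"wz":7.1,"dx":0.003,"dy":-0.008,"dz":0,"jaw":0.04},
  {"wx":0,"wy":0,"wz":7.1,"dx":0.002,"dy":-0.0085,"dz":0,"jaw":0.04},
  {"wx":0,"wy":0,"wz":7.1,"dx":0.001,"dy":-0.0085,"dz":0,"jaw":0.04},
  {"wx":0,"wy":0,"wz":7.1,"dx":0,"dy":-0.0085,"dz":0,"jaw":0.04},
  {"wx":0,"wy":0,"wz":7.1,"dx":-0.001,"dy":-0.0085,"dz":0,"jaw":0.04},
  {"wx":0,"wy":0,"wz":7.1,"dx":-0.002,"dy":-0.0085,"dz":0,"jaw":0.04},
  {"wx":0,"wy":0,"wz":7.1,"dx":-0.003,"dy":-0.008,"dz":0,"jaw":0.04},
  {"wx":0,"wy":0,"wz":7.1,"dx":-0.004,"dy":-0.0075,"dz":0,"jaw":0.04},
])

```text
time: 12.12
eef_pos: [520.3, -209.9, 188.1]
ee_rot: [179.9, -0.0, 98.1]
wrist_force: [0.2, -0.9, 0.4]
opening: 40.2
gripper_force: 0.0
```

```bash
python3 - <<'E'
from workcell import robot,cams
from h import *
s=robot.read_state();c=cams.capture('wrist');print(s['eef_pos'],s['ee_rot'],s['joint_velocities'])
np.savez('pics/w8.npz',pos=s['eef_pos'],rot=s['ee_rot'],**c)
cv2.imwrite('pics/w8.png',c['image'])
E
```

```text
[ 520.31 -209.93  188.09] [179.95  -0.01  98.14] [ -6.14  -2.91  18.41   6.39  -5.34  -1.57 -69.71]
```

View pics/w8.png

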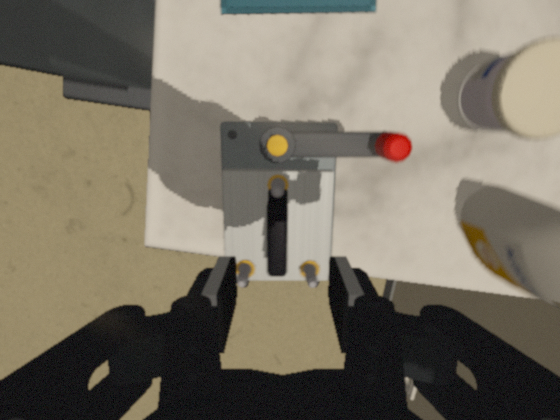

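The retaining arm lies along the plate's +y side, from the hinge at (277,145) to the knob at (397,147). The black grip runs from (278,190) to (277,275). Next I'll measure the grip.

```bash
python3 - <<'E'
from h import *
c=dict(np.load('pics/w8.npz'));T=wT(c,c['pos'],c['rot'])
g=c['image'].max(2);m=np.zeros_like(g);m[196:272,255:302]=(g[196:272,255:302]<55)
k=comp(m,100)[0];print(k)
rs=range(205,270,8)
ctr=[]
for r in rs:
    x=np.where(m[r])[0];p=plane(c,((x.min()+x.max())/2,r),108,T);ctr.append(p);
ctr=np.array(ctr);print(ctr[[0,-1]],'w',[int(m[r].sum()) for r in rs])
d=ctr[0]-ctr[-1];f=np.polyfit(ctr[:,1],ctr[:,0],1);print('yaw',-np.degrees(np.arctan(f[0])),'x at y=-232:',np.polyval(f,-232))
for v in(188,192,272,276):print(v,plane(c,(277.5,v),108,T))
r,o=marks(c);print([plane(c,q[5:],145,T) for q in r],[plane(c,q[5:],119.5,T) for q in o[:1]])
# plate sides
for row in(200,240):
  dd=np.diff(c['image'][row].astype(int).sum(1));print(row,[(i,dd[i]) for i in range(215,345) if abs(dd[i])>40])
E
```

```text
(np.int32(1385), np.int32(267), np.int32(196), np.int32(20), np.int32(76), np.float64(276.3393501805054), np.float64(232.74296028880866))
[[ 515.99 -205.04  108.  ]
 [ 523.22 -254.81  108.  ]] w [19, 20, 19, 19, 19, 18, 18, 16, 16]
yaw 8.237428682764072 x at y=-232: 519.9235977379826
188 [ 515.35 -192.47  108.  ]
192 [ 515.75 -195.36  108.  ]
272 [ 524.31 -257.17  108.  ]
276 [ 524.77 -260.47  108.  ]
[array([ 580.89, -150.94,  145.  ])] [array([ 510.75, -161.61,  119.5 ])]
200 [(266, np.int64(-54)), (267, np.int64(-92)), (268, np.int64(-90)), (286, np.int64(114)), (287, np.int64(92)), (288, np.int64(73)), (289, np.int64(56)), (290, np.int64(43)), (294, np.int64(-48)), (295, np.int64(-84)), (317, np.int64(50)), (318, np.int64(42)), (319, np.int64(51)), (331, np.int64(-52)), (332, np.int64(-52)), (334, np.int64(46))]
240 [(262, np.int64(-71)), (263, np.int64(-82)), (264, np.int64(-66)), (265, np.int64(-63)), (266, np.int64(-88)), (267, np.int64(-67)), (285, np.int64(104)), (286, np.int64(148)), (287, np.int64(116)), (288, np.int64(43)), (332, np.int64(48))]
```

Emit:
drive_tool([
  {"wx":0,"wy":0,"wz":0,"dx":-0.022,"dy":-0.003,"dz":0.005,"jaw":0.04},
  {"wx":0,"wy":0,"wz":0,"dx":0,"dy":0,"dz":0.025,"jaw":0.04},
  {"wx":0,"wy":0,"wz":0,"dx":0,"dy":0,"dz":0.025,"jaw":0.04},
  {"wx":0,"wy":0,"wz":0,"dx":0,"dy":0,"dz":0.025,"jaw":0.04},
  {"wx":0,"wy":0,"wz":0,"dx":0,"dy":0,"dz":0.02,"jaw":0.04},
  {"wx":0,"wy":0,"wz":0,"dx":0,"dy":0,"dz":0.014,"jaw":0.04},
  {"wx":0,"wy":0,"wz":0,"dx":0,"dy":0,"dz":0.012,"jaw":0.04},
  {"wx":0,"wy":0,"wz":0,"dx":0,"dy":0,"dz":0.01,"jaw":0.04},
  {"wx":0,"wy":0,"wz":0,"dx":0,"dy":0,"dz":0.002,"jaw":0.04},
  {"wx":0,"wy":0,"wz":0,"dx":0,"dy":0,"dz":0,"jaw":0.04},
])

```text
time: 13.0
eef_pos: [520.8, -231.7, 49.1]
ee_rot: [-180.0, -0.0, 98.6]
wrist_force: [-0.6, -0.7, 0.2]
opening: 40.0
gripper_force: 0.0
```

```bash
python3 - <<'E'
from workcell import robot,cams
from h import *
s=robot.read_state();c=cams.capture('wrist');print(s['eef_pos'],s['ee_rot'],s['wrist_force']);T=wT(c,s['eef_pos'],s['ee_rot'])
cv2.imwrite('pics/w9.png',c['image'])
# expected bar position in tool frame / lateral pixel centres
g=c['image'].max(2)
for r in(230,245,260,280,300,320):
    x=g[r,150:420].astype(int);d=np.diff(x);print(r,[(150+i,d[i]) for i in range(len(d)) if abs(d[i])>22])
E
```

```text
[ 520.8  -231.71   49.15] [-179.98   -0.02   98.56] [-0.6  -0.68  0.16]
230 [(259, np.int64(-43)), (260, np.int64(-37)), (300, np.int64(34)), (301, np.int64(40)), (322, np.int64(34)), (323, np.int64(28))]
245 [(257, np.int64(-48)), (258, np.int64(-30)), (302, np.int64(36)), (303, np.int64(37)), (342, np.int64(36)), (343, np.int64(29)), (357, np.int64(-40)), (383, np.int64(31)), (384, np.int64(31))]
260 [(228, np.int64(-24)), (229, np.int64(-26)), (234, np.int64(32)), (235, np.int64(36)), (256, np.int64(-24)), (257, np.int64(-45)), (258, np.int64(-30)), (302, np.int64(42)), (303, np.int64(34)), (328, np.int64(-37)), (329, np.int64(-39)), (335, np.int64(27)), (382, np.int64(38)), (383, np.int64(26))]
280 [(179, np.int64(-41)), (180, np.int64(-28)), (193, np.int64(-30)), (194, np.int64(-31)), (206, np.int64(25)), (221, np.int64(-28)), (235, np.int64(39)), (236, np.int64(32)), (257, np.int64(-49)), (258, np.int64(-30)), (301, np.int64(30)), (302, np.int64(43)), (303, np.int64(27)), (327, np.int64(-28)), (328, np.int64(-44)), (329, np.int64(-26)), (342, np.int64(31)), (357, np.int64(-23))
[... 169 characters left out ...]
64(31)), (216, np.int64(-30)), (217, np.int64(-25)), (235, np.int64(33)), (236, np.int64(37)), (257, np.int64(-37)), (258, np.int64(-36)), (301, np.int64(48)), (302, np.int64(31)), (318, np.int64(29)), (327, np.int64(-39)), (328, np.int64(-73)), (329, np.int64(-53)), (347, np.int64(33)), (348, np.int64(28)), (353, np.int64(-27)), (354, np.int64(-32)), (387, np.int64(25)), (388, np.int64(48)), (389, np.int64(41)), (390, np.int64(34))]
320 [(230, np.int64(33)), (231, np.int64(35)), (257, np.int64(-30)), (258, np.int64(-40)), (259, np.int64(-25)), (299, np.int64(26)), (300, np.int64(65)), (301, np.int64(60)), (302, np.int64(30)), (332, np.int64(-55)), (333, np.int64(-71)), (334, np.int64(-38))]
```

The bar (257–302) is centred between the fingers (235–328). Closing now.

Emit:
drive_tool([
  {"wx":0,"wy":0,"wz":0.3,"dx":0,"dy":-0.0003,"dz":0,"jaw":0.03},
  {"wx":0,"wy":0,"wz":0,"dx":0,"dy":0,"dz":0,"jaw":0.022},
  {"wx":0,"wy":0,"wz":0,"dx":0,"dy":0,"dz":0,"jaw":0.018},
  {"wx":0,"wy":0,"wz":0,"dx":0,"dy":0,"dz":0,"jaw":0.016},
  {"wx":0,"wy":0,"wz":0,"dx":0,"dy":0,"dz":0,"jaw":0.014},
  {"wx":0,"wy":0,"wz":0,"dx":0,"dy":0,"dz":0,"jaw":0.012},
  {"wx":0,"wy":0,"wz":0,"dx":0,"dy":0,"dz":0,"jaw":0.005},
  {"wx":0,"wy":0,"wz":0,"dx":0,"dy":0,"dz":0,"jaw":0},
  {"wx":0,"wy":0,"wz":0,"dx":0,"dy":0,"dz":0,"jaw":0},
  {"wx":0,"wy":0,"wz":0,"dx":0,"dy":0,"dz":0,"jaw":0},
], newtons=50)

```text
time: 13.88
eef_pos: [520.4, -232.1, 50.0]
ee_rot: [180.0, -0.0, 98.2]
wrist_force: [-3.0, 0.7, 6.1]
opening: 15.2
gripper_force: 48.9
```

Emit:
drive_tool([
  {"wx":0,"wy":0,"wz":0,"dx":0,"dy":-0.0003,"dz":-0.001,"jaw":0},
  {"wx":0,"wy":0,"wz":0,"dx":0,"dy":0,"dz":-0.002,"jaw":0},
  {"wx":0,"wy":0,"wz":0,"dx":0,"dy":0,"dz":-0.003,"jaw":0},
  {"wx":0,"wy":0,"wz":0,"dx":0,"dy":0,"dz":-0.003,"jaw":0},
  {"wx":0,"wy":0,"wz":0,"dx":0,"dy":0,"dz":-0.003,"jaw":0},
  {"wx":0,"wy":0,"wz":0,"dx":0,"dy":0,"dz":-0.003,"jaw":0},
  {"wx":0,"wy":0,"wz":0,"dx":0,"dy":0,"dz":-0.003,"jaw":0},
  {"wx":0,"wy":0,"wz":0,"dx":0,"dy":0,"dz":-0.003,"jaw":0},
  {"wx":0,"wy":0,"wz":0,"dx":0,"dy":0,"dz":-0.003,"jaw":0},
  {"wx":0,"wy":0,"wz":0,"dx":0,"dy":0,"dz":-0.003,"jaw":0},
])

```text
time: 14.72
eef_pos: [520.2, -231.9, 76.7]
ee_rot: [180.0, -0.0, 98.2]
wrist_force: [-0.2, -1.2, -2.7]
opening: 15.3
gripper_force: 48.8
```

Emit:
drive_tool([
  {"wx":0,"wy":0,"wz":0,"dx":0,"dy":0,"dz":-0.003,"jaw":0},
  {"wx":0,"wy":0,"wz":0,"dx":0,"dy":0,"dz":-0.003,"jaw":0},
  {"wx":0,"wy":0,"wz":0,"dx":0,"dy":0,"dz":-0.003,"jaw":0},
  {"wx":0,"wy":0,"wz":0,"dx":0,"dy":0,"dz":-0.003,"jaw":0},
  {"wx":0,"wy":0,"wz":0,"dx":0,"dy":0,"dz":-0.004,"jaw":0},
  {"wx":0,"wy":0,"wz":0,"dx":0,"dy":0,"dz":-0.006,"jaw":0},
  {"wx":0,"wy":0,"wz":0,"dx":0,"dy":0,"dz":-0.01,"jaw":0},
  {"wx":0,"wy":0,"wz":0,"dx":0,"dy":0,"dz":-0.015,"jaw":0},
  {"wx":0,"wy":0,"wz":0,"dx":0,"dy":0,"dz":-0.02,"jaw":0},
  {"wx":0,"wy":0,"wz":0,"dx":0,"dy":0,"dz":-0.02,"jaw":0},
])

```text
time: 15.55
eef_pos: [519.9, -231.9, 164.6]
ee_rot: [-180.0, -0.0, 98.2]
wrist_force: [0.6, 0.5, -3.7]
opening: 15.6
gripper_force: 48.8
```

```bash
python3 - <<'E'
from workcell import robot,cams
from h import *
s=robot.read_state();c=cams.capture('wrist');T=wT(c,s['eef_pos'],s['ee_rot'])
np.savez('pics/w10.npz',pos=s['eef_pos'],rot=s['ee_rot'],**c);cv2.imwrite('pics/w10.png',c['image'])
print(s['eef_pos'],s['wrist_force'])
r,o=marks(c);print([plane(c,q[5:],145,T) for q in r],[plane(c,q[5:],119.5,T) for q in o[:1]])
E
```

```text
[ 519.87 -231.86  164.57] [ 0.6   0.45 -3.66]
[array([ 580.6 , -150.29,  145.  ])] [array([ 669.17, -220.44,  119.5 ])]
```

View pics/w10.png

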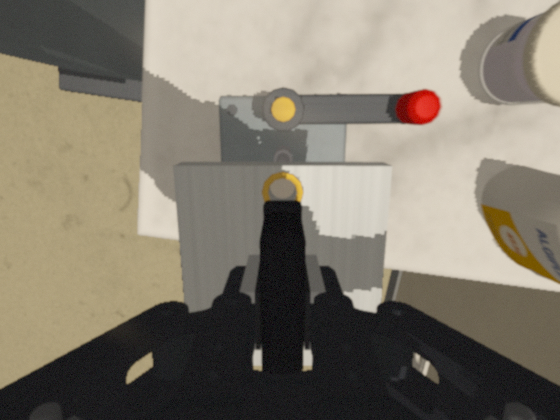

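The plate is up clear of the pins and level, and the jig and retaining arm are where they were. Next I'll refine the mat's position from the earlier wrist image.

```bash
python3 - <<'E'
from h import *
c=dict(np.load('pics/w1.npz'));T=wT(c,c['pos'],c['rot'])
h,s,v=cv2.split(cv2.cvtColor(c['image'],cv2.COLOR_BGR2HSV))
m=((h>85)&(h<105)&(s>80)&(v>50)).astype(np.uint8)
m[130:]=0
cs,_=cv2.findContours(m,0,1);k=max(cs,key=cv2.contourArea)[:,0]
def line(pts):
    P=np.array([plane(c,p,3,T)[:2] for p in pts]);return cv2.fitLine(P.astype(np.float32),cv2.DIST_HUBER,0,.01,.01).ravel()
L=[k[(k[:,1]>10)&(k[:,1]<95)&(k[:,0]<250)],k[(k[:,1]>10)&(k[:,1]<95)&(k[:,0]>320)],k[(k[:,1]>96)&(k[:,0]>240)&(k[:,0]<335)]]
f=[line(l) for l in L]
for q in f:print(q)
def X(a,b):
    t=np.linalg.solve(np.c_[a[:2],-b[:2]],b[2:]-a[2:]);return a[2:]+a[:2]*t[0]
A,B=X(f[0],f[2]),X(f[1],f[2]);e=(B-A);print(A,B,np.hypot(*e),np.degrees(np.arctan2(e[1],e[0])))
n=np.array([-e[1],e[0]])/np.hypot(*e);print('centre',(A+B)/2+70*n)
# plate in hand
c=dict(np.load('pics/w10.npz'));T=wT(c,c['pos'],c['rot']);z=c['pos'][2]-50+48+26
for uv in((176,163),(391,163)):print(plane(c,uv,z,T))
E
```

```text
Traceback (most recent call last):
cv2.error: OpenCV(4.12.0) /io/opencv/modules/imgproc/src/linefit.cpp:618: error: (-215:Assertion failed) npoints2 >= 0 || npoints3 >= 0 in function 'fitLine'
```

```bash
python3 - <<'E'
from h import *
c=dict(np.load('pics/w1.npz'));T=wT(c,c['pos'],c['rot'])
hsv=cv2.cvtColor(c['image'],cv2.COLOR_BGR2HSV);h,s,v=cv2.split(hsv);print(hsv[50,280],hsv[50,200],hsv[50,370])
m=(h>85)&(h<110)&(s>70)
m[:,:190]=0;m[:,375:]=0
P3=lambda pts:np.array([plane(c,p,3,T)[:2] for p in pts],np.float32)
fit=lambda pts:cv2.fitLine(P3(pts),cv2.DIST_HUBER,0,.01,.01).ravel()
Lp=[(np.where(m[r])[0].min()-.5,r) for r in range(8,98,4)];Rp=[(np.where(m[r])[0].max()+.5,r) for r in range(8,98,4)]
Bp=[(x,np.where(m[:130,x])[0].max()+.5) for x in range(240,336,5)]
f=[fit(l) for l in(Lp,Rp,Bp)]
def X(a,b):
    t=np.linalg.solve(np.c_[a[:2],-b[:2]],b[2:]-a[2:]);return a[2:]+a[:2]*t[0]
A,B=X(f[0],f[2]),X(f[1],f[2]);e=(B-A);print(A,B,np.hypot(*e),np.degrees(np.arctan2(e[1],e[0])),[np.degrees(np.arctan2(-q[0],q[1])) for q in f[:2]])
n=np.array([-e[1],e[0]])/np.hypot(*e);print('centre',(A+B)/2+70*n)
c=dict(np.load('pics/w10.npz'));T=wT(c,c['pos'],c['rot']);z=c['pos'][2]-50+48+26
for uv in((176,163),(391,163)):print(plane(c,uv,z,T))
E
```

```text
[ 92  81 120] [ 19  31 196] [ 20  33 184]
[461.96 -34.58] [577.77 -45.34] 116.30521 -5.305454 [np.float32(-149.70006), np.float32(-173.19304)]
centre [526.34  29.74]
[ 470.75 -189.83  188.57]
[ 557.68 -177.36  188.57]
```

```bash
python3 - <<'E'
from h import *
c=dict(np.load('pics/w1.npz'));T=wT(c,c['pos'],c['rot'])
h,s,v=cv2.split(cv2.cvtColor(cv2.medianBlur(c['image'],3),cv2.COLOR_BGR2HSV))
m=((h>80)&(h<115)&(s>45)).astype(np.uint8);m[150:]=0;m[:,:190]=0;m[:,375:]=0
m=cv2.morphologyEx(cv2.morphologyEx(m,3,np.ones((7,7))),2,np.ones((7,7)))
print(comp(m,200)[:2])
for r in(10,50,90):print(r,np.where(m[r])[0][[0,-1]])
for x in(245,285,330):print(x,np.where(m[:,x])[0].max())
for uv in((np.where(m[90])[0][0]-.5,90),(np.where(m[10])[0][0]-.5,10),(np.where(m[90])[0][-1]+.5,90),(np.where(m[10])[0][-1]+.5,10),(245,np.where(m[:,245])[0].max()+.5),(330,np.where(m[:,330])[0].max()+.5)):print(uv,plane(c,uv,3,T)[:2])
E
```

```text
[(np.int32(13701), np.int32(214), np.int32(0), np.int32(135), np.int32(110), np.float64(282.36289321947305), np.float64(51.840522589592))]
10 [215 347]
50 [219 347]
90 [223 348]
245 107
285 105
330 103
(np.float64(222.5), 90) [442.19 -41.05]
(np.float64(214.5), 10) [429.63  36.09]
(np.float64(348.5), 90) [578.78 -27.33]
(np.float64(347.5), 10) [566.11  49.84]
(245, np.float64(107.5)) [467.89 -56.82]
(330, np.float64(103.5)) [560.62 -43.27]
```

Three measurements put the mat centre at about (500.7, 18.7) with a yaw of 9.2°. Moving there.

Emit:
drive_tool([
  {"wx":0,"wy":0,"wz":0,"dx":0,"dy":0,"dz":-0.02,"jaw":0},
  {"wx":0,"wy":0,"wz":0,"dx":0.0154,"dy":0.0008,"dz":-0.01,"jaw":0},
  {"wx":0,"wy":0,"wz":0,"dx":0.03,"dy":0.002,"dz":0,"jaw":0},
  {"wx":0,"wy":0,"wz":0,"dx":0.035,"dy":0.002,"dz":0,"jaw":0},
  {"wx":0,"wy":0,"wz":0,"dx":0.035,"dy":0.002,"dz":0,"jaw":0},
  {"wx":0,"wy":0,"wz":0,"dx":0.035,"dy":0.002,"dz":0,"jaw":0},
  {"wx":0,"wy":0,"wz":0,"dx":0.035,"dy":0.002,"dz":0,"jaw":0},
  {"wx":0,"wy":0,"wz":0,"dx":0.03,"dy":0.002,"dz":0,"jaw":0},
  {"wx":0,"wy":0,"wz":0,"dx":0.025,"dy":0.002,"dz":0,"jaw":0},
  {"wx":0,"wy":0,"wz":-1,"dx":0.01,"dy":0.001,"dz":0,"jaw":0},
])

```text
time: 16.43
eef_pos: [499.4, 22.9, 193.5]
ee_rot: [180.0, -0.1, 99.6]
wrist_force: [-0.3, 0.5, -3.4]
opening: 15.2
gripper_force: 49.4
```

Emit:
drive_tool([
  {"wx":0,"wy":0,"wz":0,"dx":0,"dy":0,"dz":0,"jaw":0},
  {"wx":0,"wy":0,"wz":0,"dx":0,"dy":0,"dz":0.015,"jaw":0},
  {"wx":0,"wy":0,"wz":0,"dx":0,"dy":0,"dz":0.025,"jaw":0},
  {"wx":0,"wy":0,"wz":0,"dx":0,"dy":0,"dz":0.03,"jaw":0},
  {"wx":0,"wy":0,"wz":0,"dx":0,"dy":0,"dz":0.03,"jaw":0},
  {"wx":0,"wy":0,"wz":0,"dx":0,"dy":0,"dz":0.025,"jaw":0},
  {"wx":0,"wy":0,"wz":0,"dx":0,"dy":0,"dz":0.015,"jaw":0},
  {"wx":0,"wy":0,"wz":0,"dx":0,"dy":0,"dz":0.01,"jaw":0},
  {"wx":0,"wy":0,"wz":0,"dx":0,"dy":0,"dz":0,"jaw":0},
  {"wx":0,"wy":0,"wz":0,"dx":0,"dy":0,"dz":0,"jaw":0},
])

```text
time: 17.27
eef_pos: [500.6, 17.1, 43.6]
ee_rot: [180.0, 0.0, 99.1]
wrist_force: [0.5, 0.0, -3.0]
opening: 15.2
gripper_force: 49.4
```

Emit:
drive_tool([
  {"wx":0,"wy":0,"wz":0,"dx":0.001,"dy":-0.0005,"dz":0.01,"jaw":0},
  {"wx":0,"wy":0,"wz":0,"dx":0,"dy":0,"dz":0.008,"jaw":0},
  {"wx":0,"wy":0,"wz":0,"dx":0,"dy":0,"dz":0.006,"jaw":0},
  {"wx":0,"wy":0,"wz":0,"dx":0,"dy":0,"dz":0.004,"jaw":0},
  {"wx":0,"wy":0,"wz":0,"dx":0,"dy":0,"dz":0.003,"jaw":0},
  {"wx":0,"wy":0,"wz":0,"dx":0,"dy":0,"dz":0.002,"jaw":0},
  {"wx":0,"wy":0,"wz":0,"dx":0,"dy":0,"dz":0.001,"jaw":0},
  {"wx":0,"wy":0,"wz":0,"dx":0,"dy":0,"dz":0.001,"jaw":0},
  {"wx":0,"wy":0,"wz":0,"dx":0,"dy":0,"dz":0,"jaw":0},
  {"wx":0,"wy":0,"wz":0,"dx":0,"dy":0,"dz":0,"jaw":0},
])

```text
time: 18.1
eef_pos: [499.5, 19.1, 8.5]
ee_rot: [180.0, -0.0, 99.2]
wrist_force: [-0.1, -0.2, -3.3]
opening: 15.1
gripper_force: 49.4
```

Emit:
drive_tool([
  {"wx":0,"wy":0,"wz":0,"dx":0,"dy":0,"dz":0.0006,"jaw":0},
  {"wx":0,"wy":0,"wz":0,"dx":0,"dy":0,"dz":0.0006,"jaw":0},
  {"wx":0,"wy":0,"wz":0,"dx":0,"dy":0,"dz":0.0006,"jaw":0},
  {"wx":0,"wy":0,"wz":0,"dx":0,"dy":0,"dz":0.0006,"jaw":0},
  {"wx":0,"wy":0,"wz":0,"dx":0,"dy":0,"dz":0.0004,"jaw":0},
  {"wx":0,"wy":0,"wz":0,"dx":0,"dy":0,"dz":0,"jaw":0},
  {"wx":0,"wy":0,"wz":0,"dx":0,"dy":0,"dz":0,"jaw":0},
  {"wx":0,"wy":0,"wz":0,"dx":0,"dy":0,"dz":0,"jaw":0},
  {"wx":0,"wy":0,"wz":0,"dx":0,"dy":0,"dz":0,"jaw":0},
  {"wx":0,"wy":0,"wz":0,"dx":0,"dy":0,"dz":0,"jaw":0},
])

```text
time: 18.93
eef_pos: [499.4, 19.1, 5.6]
ee_rot: [180.0, -0.0, 99.2]
wrist_force: [0.2, 0.4, -3.1]
opening: 15.4
gripper_force: 49.4
```

Not touching yet, so I'll go on gently.

Emit:
drive_tool([
  {"wx":0,"wy":0,"wz":0,"dx":0,"dy":0,"dz":0.0004,"jaw":0},
  {"wx":0,"wy":0,"wz":0,"dx":0,"dy":0,"dz":0.0004,"jaw":0},
  {"wx":0,"wy":0,"wz":0,"dx":0,"dy":0,"dz":0.0004,"jaw":0},
  {"wx":0,"wy":0,"wz":0,"dx":0,"dy":0,"dz":0,"jaw":0},
  {"wx":0,"wy":0,"wz":0,"dx":0,"dy":0,"dz":0,"jaw":0},
  {"wx":0,"wy":0,"wz":0,"dx":0,"dy":0,"dz":0,"jaw":0},
  {"wx":0,"wy":0,"wz":0,"dx":0,"dy":0,"dz":0,"jaw":0},
  {"wx":0,"wy":0,"wz":0,"dx":0,"dy":0,"dz":0,"jaw":0},
  {"wx":0,"wy":0,"wz":0,"dx":0,"dy":0,"dz":0,"jaw":0},
  {"wx":0,"wy":0,"wz":0,"dx":0,"dy":0,"dz":0,"jaw":0},
])

```text
time: 19.77
eef_pos: [499.4, 19.1, 5.0]
ee_rot: [180.0, -0.0, 99.2]
wrist_force: [-1.8, -0.5, 5.4]
opening: 15.3
gripper_force: 50.8
```

Contact is light (about 9 N). I'll release and then lift straight up.

Emit:
drive_tool([
  {"wx":0,"wy":0,"wz":0,"dx":0,"dy":0,"dz":0,"jaw":0.016},
  {"wx":0,"wy":0,"wz":0,"dx":0,"dy":0,"dz":0,"jaw":0.019},
  {"wx":0,"wy":0,"wz":0,"dx":0,"dy":0,"dz":0,"jaw":0.024},
  {"wx":0,"wy":0,"wz":0,"dx":0,"dy":0,"dz":0,"jaw":0.03},
  {"wx":0,"wy":0,"wz":0,"dx":0,"dy":0,"dz":0,"jaw":0.034},
  {"wx":0,"wy":0,"wz":0,"dx":0,"dy":0,"dz":0,"jaw":0.034},
  {"wx":0,"wy":0,"wz":0,"dx":0,"dy":0,"dz":-0.01,"jaw":0.034},
  {"wx":0,"wy":0,"wz":0,"dx":0,"dy":0,"dz":-0.02,"jaw":0.034},
  {"wx":0,"wy":0,"wz":0,"dx":0,"dy":0,"dz":-0.03,"jaw":0.034},
  {"wx":0,"wy":0,"wz":0,"dx":0,"dy":0,"dz":-0.03,"jaw":0.034},
])

```text
time: 20.6
eef_pos: [498.6, 18.9, 95.5]
ee_rot: [-179.9, 0.0, 99.2]
wrist_force: [1.3, 0.3, 0.2]
opening: 33.9
gripper_force: 0.0
```

Emit:
drive_tool([
  {"wx":0,"wy":0,"wz":0,"dx":0,"dy":0,"dz":-0.03,"jaw":0.034},
  {"wx":0,"wy":0,"wz":0,"dx":0,"dy":0,"dz":-0.03,"jaw":0.034},
  {"wx":0,"wy":0,"wz":0,"dx":0,"dy":0,"dz":-0.03,"jaw":0.034},
  {"wx":0,"wy":0,"wz":0,"dx":0,"dy":0,"dz":-0.02,"jaw":0.034},
  {"wx":0,"wy":0,"wz":0,"dx":0,"dy":0,"dz":-0.02,"jaw":0.034},
  {"wx":0,"wy":0,"wz":0,"dx":0,"dy":0,"dz":0,"jaw":0.034},
  {"wx":0,"wy":0,"wz":0,"dx":0,"dy":0,"dz":0,"jaw":0.034},
  {"wx":0,"wy":0,"wz":0,"dx":0,"dy":0,"dz":0,"jaw":0.034},
  {"wx":0,"wy":0,"wz":0,"dx":0,"dy":0,"dz":0,"jaw":0.034},
  {"wx":0,"wy":0,"wz":0,"dx":0,"dy":0,"dz":0,"jaw":0.034},
])

```text
time: 21.43
eef_pos: [498.5, 19.0, 223.2]
ee_rot: [-179.9, -0.0, 99.2]
wrist_force: [-0.6, 0.4, -0.8]
opening: 34.2
gripper_force: 0.0
```

```bash
python3 - <<'E'
from workcell import robot,cams
from h import *
s=robot.read_state();c=cams.capture('wrist');T=wT(c,s['eef_pos'],s['ee_rot']);print(s['eef_pos'],s['wrist_force'],s['opening'])
cv2.imwrite('pics/w11.png',c['image']);np.savez('pics/w11.npz',pos=s['eef_pos'],rot=s['ee_rot'],**c)
h,sa,v=cv2.split(cv2.cvtColor(cv2.medianBlur(c['image'],3),cv2.COLOR_BGR2HSV))
teal=(h>80)&(h<115)&(sa>45)
for r in(120,150,200,230):
    x=np.where(teal[r,100:450])[0]+100
    if len(x):
        gaps=[(int(x[i]),int(x[i+1])) for i in range(len(x)-1) if x[i+1]-x[i]>8]
        print(r,x[0],x[-1],gaps,plane(c,(x[0]-.5,r),3,T)[:2],plane(c,(x[-1]+.5,r),3,T)[:2],[(plane(c,(a+.5,r),29,T)[:2],plane(c,(b-.5,r),29,T)[:2]) for a,b in gaps])
for x in(250,280,310):
    y=np.where(teal[:300,x])[0];print(x,y[:1],y[-1:],[(int(y[i]),int(y[i+1])) for i in range(len(y)-1) if y[i+1]-y[i]>8])
    if len(y):print(plane(c,(x,y[0]-.5),3,T)[:2])
c=cams.capture('top');h,sa,v=cv2.split(cv2.cvtColor(c['image'],cv2.COLOR_BGR2HSV))
r=comp(((h<6)|(h>174))&(sa>170)&(v>110),15)[:2];o=[k for k in comp((h>10)&(h<25)&(sa>130)&(v>110),10) if 300<k[5]<345 and 245<k[6]<280]
print([(k[5:],plane(c,k[5:],140)) for k in r],[(k[5:],plane(c,k[5:],119.5)) for k in o])
E
```

```text
[498.51  19.01 223.23] [-0.62  0.42 -0.83] 34.19068838915825
120 220 348 [(241, 250), (258, 318)] [422.69  71.96] [558.45  93.89] [(array([448.73,  76.3 ]), array([456.59,  77.56])), (array([465.43,  78.99]), array([523.37,  88.35]))]
150 221 335 [(238, 281), (286, 330)] [427.34  40.71] [551.05  60.71] [(array([449.53,  46.57]), array([491.7 ,  53.38])), (array([497.72,  54.36]), array([540.87,  61.33]))]
200 223 344 [(239, 327)] [435.94 -14.5 ] [572.2    7.55] [(array([457.21,  -5.  ]), array([547.87,   9.67]))]
230 225 342 [] [442.34 -49.55] [577.23 -27.7 ] []
250 [117] [238] [(136, 230)]
[454.31  80.71]
280 [128] [238] [(134, 147), (151, 230)]
[487.6   74.58]
310 [216] [238] [(219, 230)]
[536.96 -16.58]
[((np.float64(319.42857142857144), np.float64(222.74285714285713)), array([ 582.8 , -149.48,  140.  ]))] [((np.float64(323.2368421052632), np.float64(261.3421052631579)), array([ 511.28, -160.09,  119.5 ])), ((np.float64(343.75), np.float64(252.375)), array([ 530.06, -199.53,  119.5 ]))]
```

The plate is centred on the mat to about 1 mm across. The retaining arm lies at 8.4° against a jig yaw of 8.3°, and the hinge is where it started. Handing in.

```bash
python3 -c "
from workcell import robot
print(robot.hand_in())"
```

```text
the job is handed in; nothing more can be done
None
```

The job is handed in at about 21.5 s: the retaining arm is swung out a quarter turn and stays parallel to the plate's side, and the plate was drawn straight up off the pins and set down flat on the mat (about 1 mm off centre across; the other direction rests on the commanded position, not a final measurement); the first swing missed the knob because the fingertips sit about 40 mm farther back than stated.

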